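Hang rinsed slide carriers on the drip hook in order of width

TASK

Hang the rinsed slide carriers up to drip: the widest one already hangs at the back of the hook, so hang the middle-width loaded carrier in front of it, then the narrowest loaded carrier in front of that, so that all three hang straight on the one hook, each behind the next. Keep all three carriers upright the whole time so that no slide falls out; the empty carrier without slides is not wanted.

Things in the scene. Friction and masses are not known exactly. Their poses are not given: they have to be found in the camera images.
- hook: Fixed dark post (20 x 30 mm, origin at its foot, z up) on a white drip tray; from it a level strap, the hook, runs along own -x towards the robot: 20 mm wide (y), underside 162, top 170 mm high, ending at x=-165 mm in a 6 mm lip, top 184. Carriers thread on over the lip along +x, origin ~69 mm high, then lower to rest at 42, own y along hook y. Three fit at x=-35, -80, -125 mm.
- wide_carrier: Steel slide carrier 130 mm wide (y), 32 deep (x), 170 tall, 280 g, 11 glass slides; hangs loose on the hook at x~-35 mm. Origin: underside centre, z up. Trough and slides up to 76 mm; side bars (6 mm) carry a bridge at 128-136 mm, 16 mm deep, full width; open window below it at 76-128 mm, right through along x. Grip tab mid-bridge: 24 (y) x 12 (x) mm, 136-170 mm high.
- middle_carrier: Like the wide carrier but 100 mm wide, 8 glass slides with white tops, about 220 g; stands on the bench. Origin: underside centre, z up, y along its width. All heights, the 32 mm depth, bridge and grip tab (24 mm along y, 136-170 mm high, gripped from above) are the same; window 88 mm wide. Hang it first.
- narrow_carrier: Like the wide carrier but 70 mm wide, 5 glass slides with white tops, about 160 g; stands on the bench. Origin: underside centre, z up, y along its width. All heights, the 32 mm depth, bridge and grip tab are the same; window 58 mm wide. Hang it second, nearest the lip. (A bystander, 85 mm wide, has no slides.)
There are look-alikes about, which are no part of the job. What is shaped like the narrow_carrier but yellow is not meant.

How it is judged:
By the outcome, as a careful person would: the job done as asked, in the order asked, and still so for the second after the job is handed in, with the robot touching nothing.
It also fails if it takes over 61 s, if anything falls off the work surface, if the arm or the gripper's body presses on something with over 40 N, if the wrist force passes 120 N, or if a joint passes its speed limit or range.

ROBOT

A 7-joint arm with a two-finger parallel gripper is mounted at the origin on the work surface. World frame = base frame: x ahead of the robot, y to its left, z up, the work surface at z = 0. Lengths are in m, angles in rad, forces in N, time in s.
With the tool pointing down it reaches from about 0.35 to 0.775 m from the base axis. Payload 3.1 kg.
Tool frame: the origin (TCP) lies at the very end of the fingers, on their centre line; the grasp point (between the pads) lies 19 mm behind it; x points along the fingers, y is the direction in which the jaws open and shut, and the axes are right-handed (so a half turn about x gives the same grasp; the last joint's range is limited). The gripper opens to 85 mm and grips with 20 to 120 N. Pads are 22 mm wide; open, the fingers measure 114 mm over their backs; the gripper's body (76 mm by 85 mm) begins 54 mm behind the grasp point. The pads swing forward as they close: fully open they stand 13 mm farther back than shut.
Start: joints at [-1.301, 0.311, 0.014, 1.512, -0.004, 1.319, -0.027], TCP at [0.169, 0.524, 0.231] pointing down, gripper open.
Joint ranges: [-2.7, 2.7], [-0.3, 1.91], [-1.27, 1.3], [0.12, 2.57], [-1.44, 4.58], [0.2, 2.03], [-3.05, 3.05]. Speed limits (rad/s): [2.79, 2.79, 3.14, 3.14, 3.14, 3.14, 3.14].

INTERFACE

Orientations are given as [roll, pitch, yaw] about the fixed x, y, z axes, in that order (R = Rz(yaw) Ry(pitch) Rx(roll)).
In Python, from bench import ctrl, cams gives the robot as it stands.
- The arm moves only by the tool drive_tool, never from a script. Its argument "plan" is a list of rows, each a list of 5 numbers: the shift along the tool's x, y, z scaled (see below), then the turn about the tool's x scaled (see below), then the gripper command: -1 is shut, 1 is fully open, values between are in proportion. A call has 1 to 8 rows; each row is the pose to reach, as a shift and turn from the pose commanded when the call began, along the tool's axes at that moment; what a row does not reach only later rows make up. The controller multiplies each number of a shift by 0.25 m and each number of a turn by 120 degrees. A row lasts 1/10 s, in which the tool goes at most 50 mm and 8.59 degrees, less where a joint would pass 70% of its speed; a pose out of reach is approached as far as the arm can. A call with a number of a shift or a turn outside -1 to 1 is refused whole. A call with a gripper value outside its range is refused whole. The fingers move at their own pace and stop on an object; the grip force is fixed at half the most. Time passes only in rows, so rows that repeat a pose let the fingers close. It gives the time, the measured TCP pose, the force and the opening at its end, in the units of the state.
- ctrl.get_obs(): the state, without advancing time (a new reading comes with each control period).
- cams.camera(name): name is "scene" or "top" or "wrist"; returns the picture (400x640x3 uint8, blue, green, red); there is no depth.
- cams.get_calibration(name): a dict with "fx", "fy", "cx", "cy" (pixels), "extrinsics" (4x4, takes a point from camera to world coordinates); the wrist camera has in their place "hand_eye" (4x4, takes a point from camera to tool coordinates, whose origin is the TCP and whose axes are the tool frame's). Camera axes: x right, y up, looking along -z (the intrinsics and any distortion apply to the point x, -y, -z); pixel columns grow to the right and rows downward; lengths in m; the calibration is good to about 2 mm. A picture is of the moment at which its call begins: read the wrist's pose just before it. get_calibration takes no time and is no camera call.
- ctrl.hand_in(): hands the job in, once; it reports no verdict.
Trained networks look in the newest picture that a camera, given by its name, has taken for a name from the list of things; names that differ only in an ending like _2 or _b are one class to them, and where a whole thing is asked for, a point or a joint stands for the part that bears it (a point fixed in the world has none). Each returns a list of dicts, best first, with "p" (0 to 1); they miss things now and then, are a little off and sometimes report something else, mostly with a low value. They report only what shows in the picture. A call takes as long as a camera call. They do not tell look-alikes from the thing itself.
- cams.masks_of(target, camera): "mask" (400x640 bool, what is visible of it).
- cams.mark_of(target, camera): "position" ([x, y, z] in m, in world coordinates, good to about 4 mm: a listed point, or the origin of a listed thing).
The state is a dict: "time": time; "qpos": joint angles; "dq": joint speeds; "effort": joint torques, N m; "tcp_pos": TCP position; "orientation": TCP orientation; "contact_force": force on the tool from outside, world axes, zero at the start; "torque": the same for the moment, N m; "width": finger opening in m.
Only numpy, scipy, OpenCV 4.12 (cv2) and the standard library are available. Lean on these libraries where they do the work, as an engineer would, in place of code of your own. Each camera call takes 0.05 s, during which the arm holds its last target.

## Working session

There is one attempt and no reset: what is moved stays moved. The work goes in short steps, Python scripts to look and compute and a tool call to move; the robot and the scene stay as the last step left them, time stands still between calls to the robot, and variables do not carry over. Pictures are saved under pics/ and viewed, and the job is handed in when it is done.

Besides the shell and the picture viewer there is one more tool, called after "Request:" as name(argument=value, ...) on one line, values as JSON. drive_tool: Moves the arm, as the interface text tells. Shifts and turns lie within -1 to 1; 1 stands for 0.25 m of shift or 120 degrees of turn. Its arguments: {"type":"object","properties":{"plan":{"type":"array","items":{"type":"array","items":{"type":"number","minimum":-1,"maximum":1}}}},"required":["plan"]}

```bash
ls; mkdir -p pics
python3 - <<'E'
from bench import ctrl,cams
import cv2,numpy as np
o=ctrl.get_obs(); print(o)
for n in ["scene","top","wrist"]:
    im=cams.camera(n); cv2.imwrite(f"pics/{n}0.png",im)
    c=cams.get_calibration(n); print(n,{k:np.round(v,4).tolist() if k not in('name',) else v for k,v in c.items()})
    if n!="wrist":
        for t in ["hook","wide_carrier","middle_carrier","narrow_carrier"]:
            print(t,[(np.round(d["position"],4).tolist(),round(d["p"],2)) for d in cams.mark_of(t,n)])
print(ctrl.get_obs()["time"])
E
```

```text
pics
{'time': 0.0, 'qpos': array([-1.30066597,  0.3117224 ,  0.01394726,  1.5130554 , -0.00442684,
        1.31918561, -0.02720768]), 'dq': array([-0.00072652, -0.00031151,  0.00014547,  0.00152123, -0.00076079,
       -0.00035576, -0.00073634]), 'effort': array([ 1.07921778e-04, -3.79920030e+01,  1.46371108e-01, -2.30584896e+01,
        1.21685554e-02,  1.36735864e-02, -4.74584255e-06]), 'tcp_pos': array([0.16847541, 0.52279932, 0.23022341]), 'orientation': array([-1.54674317,  1.56845633, -1.85846854]), 'contact_force': array([0.46803528, 0.38307067, 0.12870048]), 'torque': array([-0.01996094, -0.00553432, -0.05542325]), 'width': 0.08516554770567919}
scene {'fx': 434.6621, 'fy': 434.6621, 'cx': 322.5324, 'cy': 205.8045, 'extrinsics': [[0.0256, -0.7133, 0.7004, 1.2622], [0.9995, 0.0308, -0.0051, 0.0017], [-0.018, 0.7002, 0.7137, 0.7761], [0.0, 0.0, 0.0, 1.0]]}
hook [([0.6967, 0.0013, 0.0006], 0.57)]
wide_carrier [([0.6609, -0.0027, 0.0415], 0.89)]
middle_carrier [([0.4686, -0.2814, 0.0027], 0.58)]
narrow_carrier [([0.5811, 0.3118, 0.0005], 0.94), ([0.6519, 0.1761, 0.0015], 0.71), ([0.6614, -0.0059, 0.0441], 0.27)]
top {'fx': 448.6402, 'fy': 448.6402, 'cx': 317.703, 'cy': 195.5638, 'extrinsics': [[0.0062, 0.9878, -0.1556, 0.4006], [-0.9999, 0.0079, 0.0107, 0.0104], [0.0118, 0.1555, 0.9878, 1.0251], [0.0, 0.0, 0.0, 1.0]]}
hook [([0.6935, -0.0039, 0.0002], 0.76)]
wide_carrier [([0.6571, -0.0043, 0.0462], 0.89)]
middle_carrier [([0.4772, -0.276, 0.004], 0.76)]
narrow_carrier [([0.581, 0.3128, 0.0031], 0.9), ([0.6547, 0.172, -0.0021], 0.69)]
wrist {'fx': 290.7905, 'fy': 290.7905, 'cx': 317.6041, 'cy': 200.9595, 'hand_eye': [[0.0003, 0.3265, -0.9452, -0.1423], [1.0, 0.0008, 0.0006, 0.0007], [0.001, -0.9452, -0.3265, -0.0849], [0.0, 0.0, 0.0, 1.0]]}
0.55
```

View pics/scene0.png

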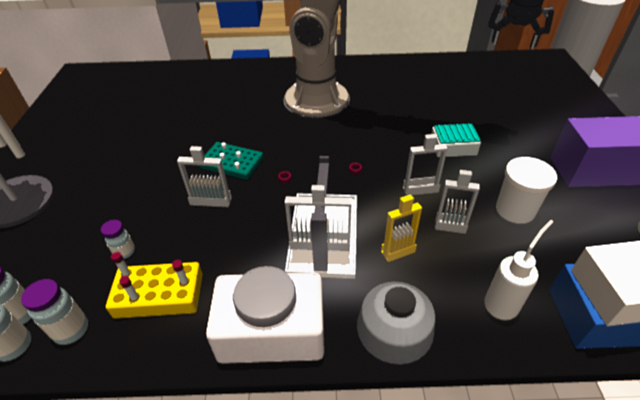

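View pics/top0.png

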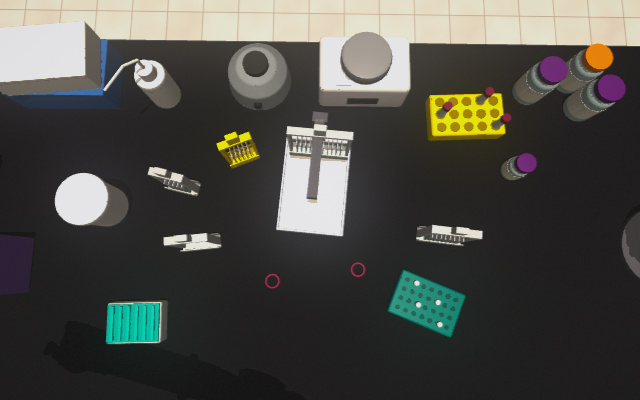

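View pics/wrist0.png

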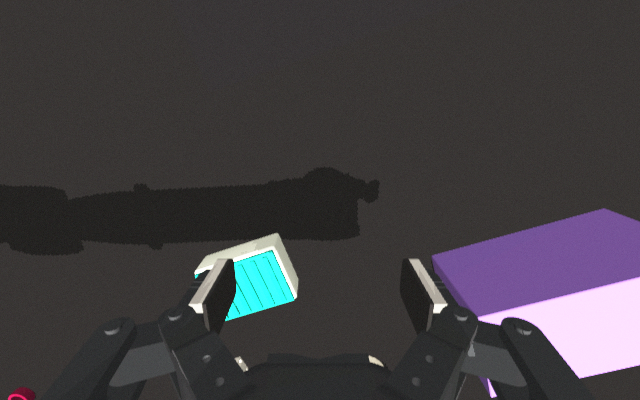

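Run:
```python
import cv2,numpy as np
s=cv2.imread("pics/scene0.png");t=cv2.imread("pics/top0.png")
def crop(im,x,y,w,h,k): return cv2.resize(im[y:y+h,x:x+w],None,fx=k,fy=k,interpolation=cv2.INTER_CUBIC)
a=crop(t,130,150,100,50*2,4);b=crop(t,400,200,100,100,4)
cv2.imwrite("pics/c1.png",np.hstack([a,b]))
a=crop(s,400,120,100,120,4);b=crop(s,160,120,100,120,4)
cv2.imwrite("pics/c2.png",np.hstack([a,b]))
a=crop(t,260,100,100,140,4);b=crop(s,270,140,100,140,4)
cv2.imwrite("pics/c3.png",np.hstack([a,b]))
```

```text
(no output)
```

View pics/c1.png

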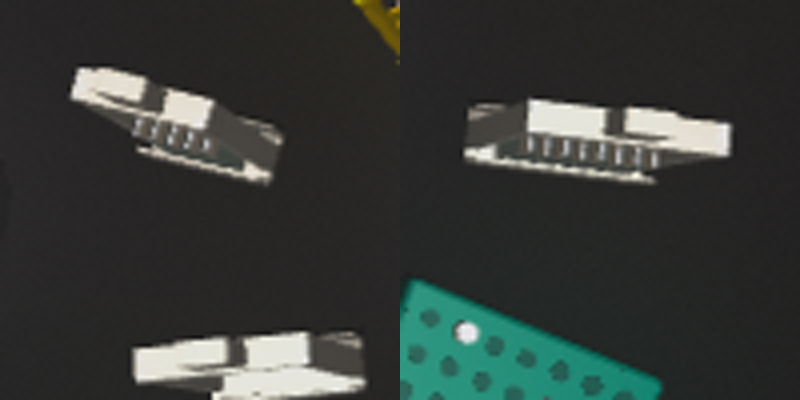

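View pics/c2.png

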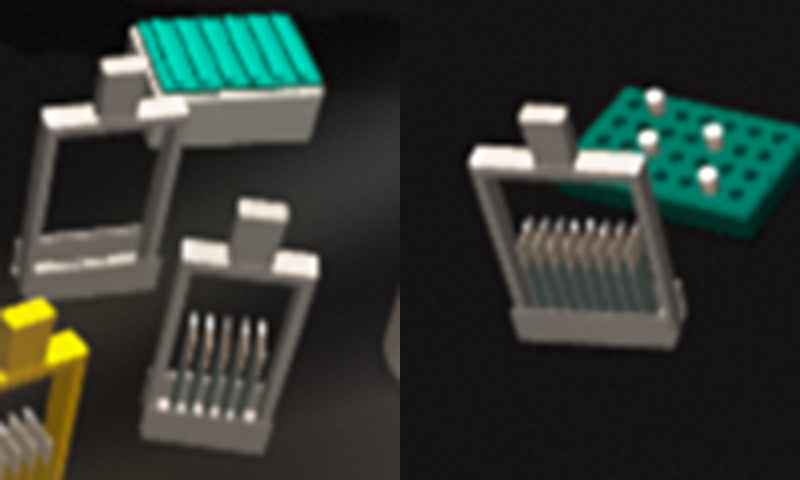

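View pics/c3.png

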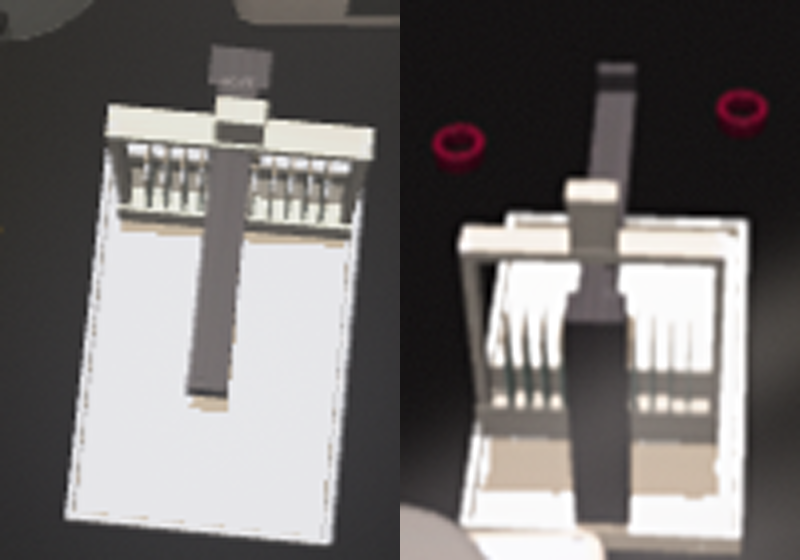

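Candidates in the scene view are (205,178) with 8 slides, (456,203) with 5 slides, (423,165) empty, and (402,228) yellow. By slide count and width, the first is the middle carrier and the second is the narrow one. The other two are not wanted. Next I'll fit their exact poses.

```bash
cat > h.py <<'E'
import cv2,numpy as np
from bench import ctrl,cams
from scipy.optimize import minimize
from scipy.spatial.transform import Rotation as Ro
def proj(n,P):
    c=cams.get_calibration(n);E=np.array(c["extrinsics"])
    q=(np.asarray(P)-E[:3,3])@E[:3,:3]
    return np.c_[c["cx"]+c["fx"]*q[:,0]/-q[:,2],c["cy"]-c["fy"]*q[:,1]/-q[:,2]]
def box(x,y,z): return np.array([[a,b,c] for a in x for b in y for c in z])/1000.
def boxes(w):
    h=w/2
    return [box((-16,16),(-h,h),(0,20)),box((-8,8),(-h,-h+6),(0,136)),box((-8,8),(h-6,h),(0,136)),box((-8,8),(-h,h),(128,136)),box((-6,6),(-12,12),(136,170))]
def place(B,x,y,z,yaw): 
    c,s=np.cos(yaw),np.sin(yaw);return B@np.array([[c,s,0],[-s,c,0],[0,0,1]])+[x,y,z]
def toprend(n,p,w,z0,S=4,roi=None):
    im=np.zeros((400*S,640*S),np.uint8)
    for B in boxes(w)[3:]:
        pt=proj(n,place(B,p[0],p[1],z0,p[2]))
        hull=cv2.convexHull(((pt+.5)*S).astype(np.float32)).astype(np.int32)
        cv2.fillConvexPoly(im,hull,255)
    return cv2.resize(im,(640,400),interpolation=cv2.INTER_AREA)/255.
def toolR(o): return Ro.from_euler("xyz",o["orientation"]).as_matrix()
E
cat > fit.py <<'E'
from h import *
# bridge-top and tab-top corners clicked from crops -> reprojection fit
T=lambda ox,oy,sh=0:(lambda u,v:(ox+(u-sh)/4-.375,oy+v/4-.375))
t1=T(130,150);t2=T(400,200,400);s1=T(400,120);s2=T(160,120,400)
def fit(name,w,p0,obs,z0=0):
    h=w/2000.
    def res(p,full=False):
        r=[]
        for cam,P,px in obs:
            P=np.array([P],float)
            r.append((proj(cam,place(P,p[0],p[1],z0,p[2]))[0]-px))
        r=np.array(r)
        return r if full else (np.minimum(np.abs(r),4)**2).sum()
    m=minimize(res,p0,method="Nelder-Mead",options=dict(xatol=1e-5,fatol=1e-5,maxiter=4000))
    print(name,m.x[:2].round(4),"yaw",np.degrees(m.x[2]).round(2));print(res(m.x,True).round(1).tolist())
    return m.x
h=.035
fit("narrow",70,[.581,.312,-.25],[
 ("top",(.008,h,.136),t1(80,67)),("top",(-.008,h,.136),t1(71,97)),
 ("top",(-.008,-h,.136),t1(205,129)),("top",(.008,-h,.136),t1(214,99)),
 ("scene",(.008,-h,.136),s1(183,260)),("scene",(.008,h,.136),s1(316,275)),("scene",(-.008,h,.136),s1(318,255)),("scene",(-.008,-h,.136),s1(185,241)),
 ("scene",(-.006,-.012,.17),s1(239,201)),("scene",(.006,.012,.17),s1(287,222))])
h=.05
fit("middle",100,[.473,-.28,0],[
 ("top",(.008,h,.136),t2(529,99)),("top",(-.008,h,.136),t2(527,132)),
 ("top",(-.008,-h,.136),t2(730,156)),("top",(.008,-h,.136),t2(731,123)),
 ("scene",(.008,-h,.136),s2(475,171)),("scene",(.008,h,.136),s2(645,177)),("scene",(-.008,h,.136),s2(641,157)),("scene",(-.008,-h,.136),s2(471,149)),
 ("scene",(-.006,-.012,.17),s2(522,105)),("scene",(.006,.012,.17),s2(571,126))])
h=.065
t3=T(260,100);s3=T(270,140,400)
fit("wide",130,[.66,0,0],[
 ("top",(.008,h,.136),t3(108,105)),("top",(-.008,h,.136),t3(108,136)),
 ("top",(-.008,-h,.136),t3(372,159)),("top",(.008,-h,.136),t3(373,129)),
 ("scene",(.008,-h,.136),s3(462,252)),("scene",(.008,h,.136),s3(724,259)),("scene",(-.008,-h,.136),s3(460,228)),
 ("scene",(-.006,-.012,.17),s3(566,183)),("scene",(.006,.012,.17),s3(617,202))],.042)
h=.01
fit("hook",20,[.695,0,0],[
 ("top",(-.165,h,.184),t3(187,394)),("top",(-.165,-h,.184),t3(226,397)),
 ("top",(-.1,h,.17),t3(201,250)),("top",(-.1,-h,.17),t3(240,250)),
 ("scene",(-.165,-h,.184),s3(599,65)),("scene",(-.165,h,.184),s3(635,65))])
o=ctrl.get_obs();R=toolR(o);print(R.round(4),o["tcp_pos"])
E
python3 fit.py
```

```text
narrow [0.5819 0.3079] yaw -12.98
[[0.0, 0.0], [-0.0, 0.1], [0.1, 0.0], [0.0, -0.1], [0.1, 0.0], [0.5, 0.3], [-0.4, 0.3], [-0.4, -0.1], [0.2, -0.2], [0.2, -0.3]]Traceback (most recent call last):
  File "fit.py", line 24, in <module>
    fit("middle",100,[.473,-.28,0],[
    ~~~^^^^^^^^^^^^^^^^^^^^^^^^^^^^^
     ("top",(.008,h,.136),t2(529,99)),("top",(-.008,h,.136),t2(527,132)),
     ^^^^^^^^^^^^^^^^^^^^^^^^^^^^^^^^^^^^^^^^^^^^^^^^^^^^^^^^^^^^^^^^^^^^
     ("top",(-.008,-h,.136),t2(730,156)),("top",(.008,-h,.136),t2(731,123)),
     ^^^^^^^^^^^^^^^^^^^^^^^^^^^^^^^^^^^^^^^^^^^^^^^^^^^^^^^^^^^^^^^^^^^^^^^
     ("scene",(.008,-h,.136),s2(475,171)),("scene",(.008,h,.136),s2(645,177)),("scene",(-.008,h,.136),s2(641,157)),("scene",(-.008,-h,.136),s2(471,149)),
     ^^^^^^^^^^^^^^^^^^^^^^^^^^^^^^^^^^^^^^^^^^^^^^^^^^^^^^^^^^^^^^^^^^^^^^^^^^^^^^^^^^^^^^^^^^^^^^^^^^^^^^^^^^^^^^^^^^^^^^^^^^^^^^^^^^^^^^^^^^^^^^^^^^^^
     ("scene",(-.006,-.012,.17),s2(522,105)),("scene",(.006,.012,.17),s2(571,126))])
     ^^^^^^^^^^^^^^^^^^^^^^^^^^^^^^^^^^^^^^^^^^^^^^^^^^^^^^^^^^^^^^^^^^^^^^^^^^^^^^^
  File "fit.py", line 14, in fit
    m=minimize(res,p0,method="Nelder-Mead",options=dict(xatol=1e-5,fatol=1e-5,maxiter=4000))
    res = _minimize_neldermead(fun, x0, args, callback, bounds=bounds,
                               **options)
    fxr = func(xr)
    fx = function(np.copy(x), *(wrapper_args + args))
  File "fit.py", line 11, in res
    r.append((proj(cam,place(P,p[0],p[1],z0,p[2]))[0]-px))
              ~~~~^^^^^^^^^^^^^^^^^^^^^^^^^^^^^^^^
  File "h.py", line 6, in proj
    c=cams.get_calibration(n);E=np.array(c["extrinsics"])
ValueError: time passes only in moves, steps and waits
```

```bash
sed -i 's/^def proj/CAL={n:cams.get_calibration(n) for n in ("scene","top","wrist")}\ndef proj/; s/c=cams.get_calibration(n);E/c=CAL[n];E/' h.py; python3 fit.py 2>&1 | tail -15
```

```text
narrow [0.5819 0.3079] yaw -12.98
[[0.0, 0.0], [-0.0, 0.1], [0.1, 0.0], [0.0, -0.1], [0.1, 0.0], [0.5, 0.3], [-0.4, 0.3], [-0.4, -0.1], [0.2, -0.2], [0.2, -0.3]]
middle [ 0.4716 -0.2764] yaw -5.81
[[0.2, -0.2], [0.1, -0.4], [-0.5, -1.0], [-0.3, -0.7], [-1.3, -1.3], [-1.5, -1.2], [1.2, -0.7], [1.8, -0.1], [1.2, 0.3], [-2.1, -1.3]]
wide [ 0.6592 -0.0025] yaw -4.52
[[0.6, -0.3], [-0.2, -0.2], [0.2, -0.3], [0.5, -0.6], [-0.6, -0.5], [0.7, -0.6], [0.8, -0.2], [0.4, -0.3], [-0.2, -0.4]]
hook [0.6961 0.    ] yaw -4.44
[[-0.0, -2.3], [0.7, -2.2], [-0.5, 2.0], [-0.0, 2.9], [-0.0, 0.1], [0.2, 0.3]]
[[ 0.      0.3067  0.9518]
 [ 0.      0.9518 -0.3067]
 [-1.      0.      0.    ]] [0.16869721 0.52350906 0.23129993]
```

```bash
cat > go.py <<'E'
from h import *
import sys
# go.py x y z carrier_yaw_deg : scaled shift/turn from the current pose
a=list(map(float,sys.argv[1:]))
o=ctrl.get_obs();R=toolR(o)
yw=np.degrees(np.arctan2(R[1,2],R[0,2]))
d=R.T@(np.array(a[:3])-o["tcp_pos"])
print("t",round(o["time"],2),"pos",o["tcp_pos"].round(4),"yaw",yw.round(2),"tilt",R[:2,0].round(4),"w",round(o["width"],4),"F",o["contact_force"].round(1),"q",o["qpos"].round(2))
print("scaled",(d/.25).round(4),"turn",round(-(a[3]-yw)/120,4))
E
python3 go.py .35 .30 .27 -5.8
```

```text
t 0.55 pos [0.1687 0.5235 0.2313] yaw -17.86 tilt [0. 0.] w 0.0853 F [-0.2 -0.7  0.3] q [-1.3   0.31  0.01  1.51 -0.    1.32 -0.03]
scaled [-0.1548 -0.6285  0.9645] turn -0.1005
```

Request:
drive_tool(plan=[[-0.155,-0.63,0.96,-0.1,1],[-0.155,-0.63,0.96,-0.1,1],[-0.155,-0.63,0.96,-0.1,1],[-0.155,-0.63,0.96,-0.1,1],[-0.155,-0.63,0.96,-0.1,1],[-0.155,-0.63,0.96,-0.1,1],[-0.155,-0.63,0.96,-0.1,1],[-0.155,-0.63,0.96,-0.1,1]])

```text
time: 1.35
tcp_pos: [0.3495, 0.2993, 0.2704]
orientation: [1.425, 1.57, 1.32]
contact_force: [-0.6, 0.7, -0.5]
width: 0.0853
```

```bash
python3 go.py .42 .08 .27 -5.8
```

```text
t 1.35 pos [0.3495 0.2993 0.2704] yaw -6.05 tilt [0.0003 0.0011] w 0.0853 F [-0.6  0.7 -0.5] q [-0.9   0.1   0.18  1.67 -0.02  1.36  0.74]
scaled [ 8.000e-04 -8.426e-01  3.727e-01] turn -0.0021
```

Request:
drive_tool(plan=[[0,-0.84,0.37,0,1],[0,-0.84,0.37,0,1],[0,-0.84,0.37,0,1],[0,-0.84,0.37,0,1],[0,-0.84,0.37,0,1],[0,-0.84,0.37,0,1]])

```text
time: 1.95
tcp_pos: [0.4203, 0.0779, 0.2702]
orientation: [-0.922, 1.569, -1.031]
contact_force: [-0.6, 0.2, 0.4]
width: 0.0852
```

```bash
python3 go.py .445 -.15 .27 -5.8
```

```text
t 1.95 pos [0.4203 0.0779 0.2702] yaw -6.25 tilt [ 0.0009 -0.0016] w 0.0852 F [-0.6  0.2  0.4] q [-0.62  0.03  0.41  1.76 -0.01  1.36  1.25]
scaled [ 0.0024 -0.8956  0.1975] turn -0.0038
```

Request:
drive_tool(plan=[[0,-0.9,0.2,0,1],[0,-0.9,0.2,0,1],[0,-0.9,0.2,0,1],[0,-0.9,0.2,0,1],[0,-0.9,0.2,0,1],[0,-0.9,0.2,0,1]])

```text
time: 2.55
tcp_pos: [0.4462, -0.1506, 0.27]
orientation: [-1.459, 1.568, -1.567]
contact_force: [-0.0, -0.0, 0.3]
width: 0.0851
```

```bash
python3 go.py .4716 -.2764 .24 -5.8
python3 - <<'E'
from h import *
cv2.imwrite("pics/w1.png",cams.camera("wrist"))
E
```

```text
t 2.55 pos [ 0.4462 -0.1506  0.27  ] yaw -6.2 tilt [ 0.     -0.0028] w 0.0851 F [-0.  -0.   0.3] q [-0.3   0.14  0.67  1.66 -0.09  1.37  1.84]
scaled [ 0.1215 -0.489   0.1552] turn -0.0033
```

View pics/w1.png

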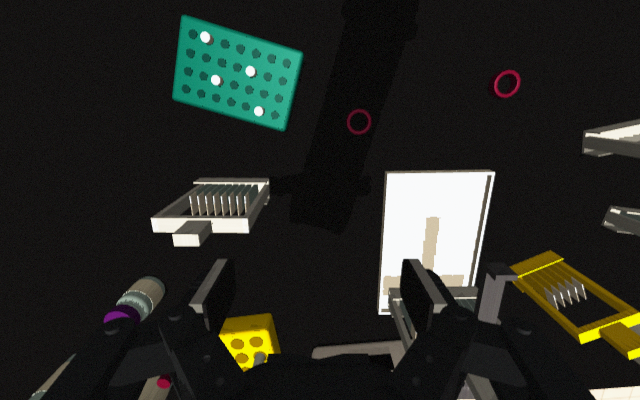

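Request:
drive_tool(plan=[[0.06,-0.25,0.08,-0.003,1],[0.12,-0.49,0.155,-0.003,1],[0.12,-0.49,0.155,-0.003,1],[0.12,-0.49,0.155,-0.003,1],[0.12,-0.49,0.155,-0.003,1]])

```text
time: 3.1
tcp_pos: [0.4735, -0.27, 0.239]
orientation: [2.059, 1.568, 1.966]
contact_force: [0.7, 1.0, -0.2]
width: 0.0854
```

```bash
python3 go.py .4716 -.2764 .141 -5.8
python3 - <<'E'
from h import *
cv2.imwrite("pics/w2.png",cams.camera("wrist"))
cv2.imwrite("pics/t2.png",cams.camera("top"))
o=ctrl.get_obs();R=toolR(o);H=np.array(CAL["wrist"]["hand_eye"])
E=np.eye(4);E[:3,:3]=R;E[:3,3]=o["tcp_pos"];CAL["wrist"]["extrinsics"]=E@H
im=cv2.imread("pics/w2.png")
for B in boxes(100)[3:]:
    for p in proj("wrist",place(B,.4716,-.2764,0,np.radians(-5.8))): cv2.circle(im,tuple(int(v) for v in p),2,(0,0,255),-1)
cv2.imwrite("pics/w2.png",im)
E
```

```text
t 3.1 pos [ 0.4735 -0.27    0.239 ] yaw -5.29 tilt [-0.0012  0.0029] w 0.0854 F [ 0.7  1.  -0.2] q [-0.05  0.35  0.73  1.53 -0.24  1.36  2.18]
scaled [ 0.3921 -0.0274 -0.0045] turn 0.0042
```

View pics/w2.png

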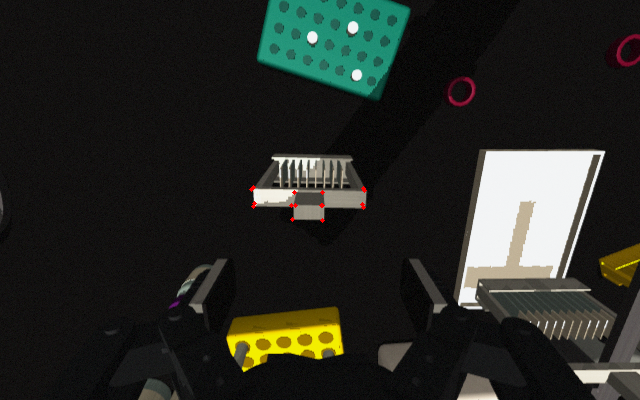

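Request:
drive_tool(plan=[[0,-0.01,0,0,1],[0.1,-0.01,0,0,1],[0.2,-0.01,0,0,1],[0.28,-0.01,0,0,1],[0.28,-0.01,0,0,1]])

```text
time: 3.7
tcp_pos: [0.4707, -0.2726, 0.1676]
orientation: [2.538, 1.565, 2.444]
contact_force: [-0.5, -0.8, -0.2]
width: 0.0854
```

```bash
python3 go.py .4716 -.2764 .141 -5.8
```

```text
t 3.7 pos [ 0.4707 -0.2726  0.1676] yaw -5.38 tilt [-0.0046  0.0039] w 0.0854 F [-0.5 -0.8 -0.2] q [-0.03  0.41  0.71  1.64 -0.28  1.2   2.22]
scaled [ 0.1065 -0.015   0.0056] turn 0.0035
```

Request:
drive_tool(plan=[[0.05,-0.015,0.005,0.003,1],[0.105,-0.015,0.005,0.003,1],[0.105,-0.015,0.005,0.003,1],[0.105,-0.015,0.005,0.003,1]])

```text
time: 4.1
tcp_pos: [0.4728, -0.2794, 0.1438]
orientation: [2.614, 1.571, 2.511]
contact_force: [-1.1, -0.2, -0.7]
width: 0.0855
```

```bash
python3 go.py .4716 -.2764 .140 -5.8;python3 - <<'E'
from h import *
cv2.imwrite("pics/w3.png",cams.camera("wrist"))
E
```

```text
t 4.1 pos [ 0.4728 -0.2794  0.1438] yaw -5.86 tilt [-0.0002  0.0001] w 0.0855 F [-1.1 -0.2 -0.7] q [-0.01  0.44  0.7   1.67 -0.3   1.15  2.24]
scaled [ 0.015   0.0116 -0.0062] turn -0.0005
```

View pics/w3.png

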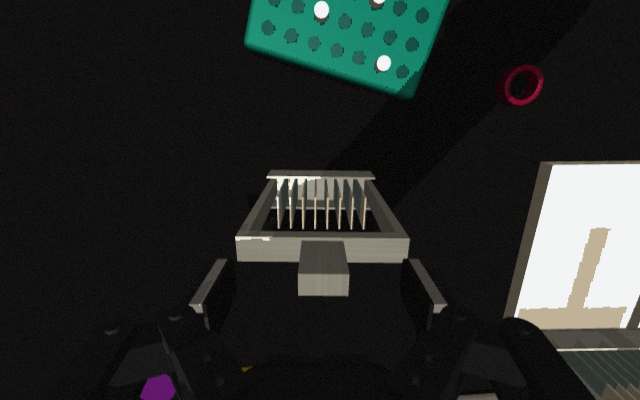

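Request:
drive_tool(plan=[[0.012,0.01,-0.003,0,1],[0.012,0.01,-0.003,0,0],[0.012,0.01,-0.003,0,-0.7],[0.012,0.01,-0.003,0,-1],[0.012,0.01,-0.003,0,-1],[0.012,0.01,-0.003,0,-1],[0.012,0.01,-0.003,0,-1],[0.012,0.01,-0.003,0,-1]])

```text
time: 4.95
tcp_pos: [0.4727, -0.2771, 0.1411]
orientation: [-0.311, 1.57, -0.414]
contact_force: [1.4, -0.7, 2.4]
width: 0.023
```

```bash
python3 go.py .4716 -.2764 .140 -5.8;python3 - <<'E'
from h import *
cv2.imwrite("pics/w4.png",cams.camera("wrist"))
E
```

```text
t 4.95 pos [ 0.4727 -0.2771  0.1411] yaw -5.86 tilt [ 0.0009 -0.0004] w 0.023 F [ 1.4 -0.7  2.4] q [-0.02  0.44  0.7   1.68 -0.3   1.14  2.24]
scaled [ 0.0046  0.0022 -0.0048] turn -0.0005
```

View pics/w4.png

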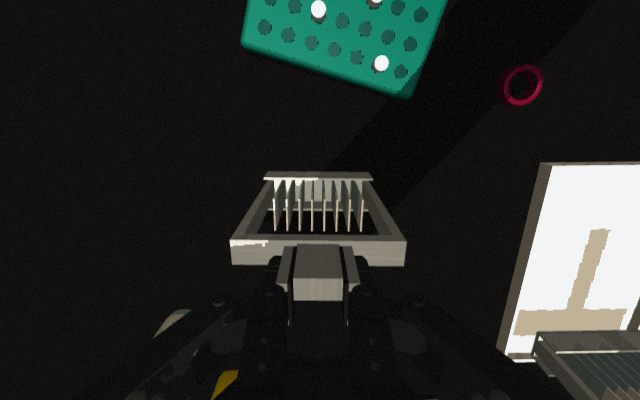

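Request:
drive_tool(plan=[[-0.05,0,0,0,-1],[-0.14,0,0,0,-1],[-0.24,0.0,0,0,-1],[-0.29,0.05,-0.05,0,-1],[-0.29,0.15,-0.1,0,-1],[-0.29,0.27,-0.1,0,-1],[-0.29,0.4,-0.1,0,-1],[-0.29,0.5,-0.1,0,-1]])

```text
time: 5.8
tcp_pos: [0.4597, -0.1476, 0.2133]
orientation: [2.197, 1.569, 2.096]
contact_force: [0.3, 0.4, -3.0]
width: 0.0227
```

```bash
python3 go.py .4807 .0169 .212 -4.5;python3 - <<'E'
from h import *
cv2.imwrite("pics/s5.png",cams.camera("scene"))
E
```

```text
t 5.8 pos [ 0.4597 -0.1476  0.2133] yaw -5.79 tilt [-0.001   0.0018] w 0.0227 F [ 0.3  0.4 -3. ] q [-0.31  0.21  0.7   1.74 -0.15  1.25  1.89]
scaled [0.0062 0.6629 0.0172] turn -0.0108
```

View pics/s5.png

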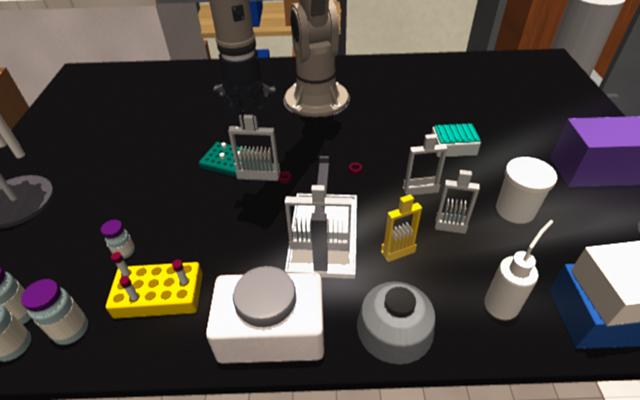

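Request:
drive_tool(plan=[[0,0.1,0,-0.003,-1],[0,0.22,0,-0.006,-1],[0,0.34,0.0,-0.01,-1],[0,0.46,0.0,-0.01,-1],[0,0.57,0,-0.01,-1],[0.002,0.64,0,-0.01,-1],[0.004,0.663,0.01,-0.01,-1],[0.006,0.663,0.017,-0.01,-1]])

```text
time: 6.65
tcp_pos: [0.4814, 0.0147, 0.2117]
orientation: [-2.306, 1.57, -2.386]
contact_force: [-0.0, -1.4, -2.5]
width: 0.0228
```

```bash
python3 go.py .4807 .0169 .212 -4.5;python3 - <<'E'
from h import *
cv2.imwrite("pics/s6.png",cv2.resize(cams.camera("scene")[100:300,200:460],None,fx=3,fy=3))
cv2.imwrite("pics/t6.png",cv2.resize(cams.camera("top")[90:260,220:420],None,fx=3.5,fy=3.5))
E
```

```text
t 6.65 pos [0.4814 0.0147 0.2117] yaw -4.58 tilt [-0.0006 -0.0005] w 0.0228 F [-0.  -1.4 -2.5] q [-0.56  0.2   0.58  1.74 -0.12  1.24  1.54]
scaled [-0.0013  0.0087 -0.0034] turn -0.0006
```

View pics/s6.png

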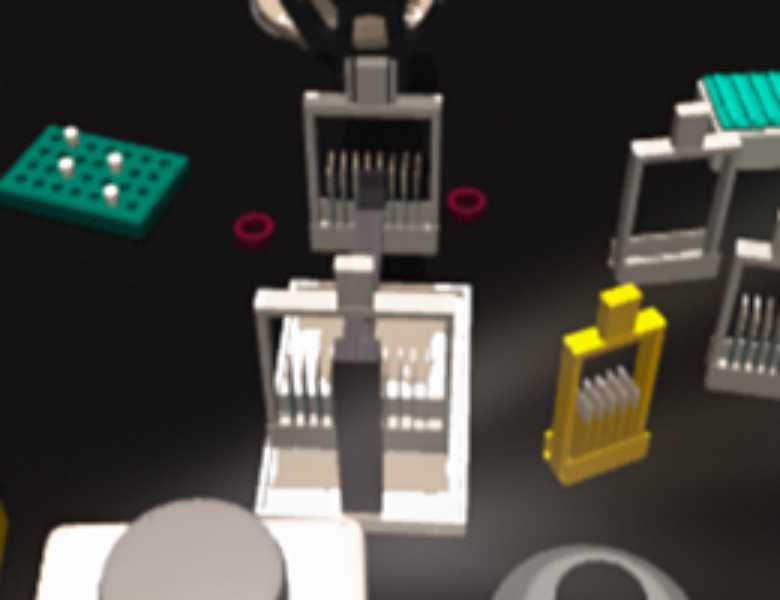

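View pics/t6.png

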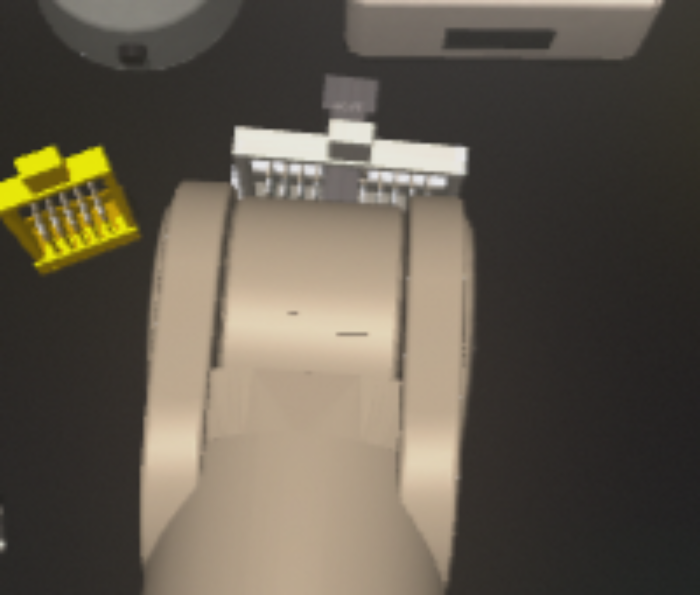

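Request:
drive_tool(plan=[[0,0.007,0.05,0,-1],[0,0.007,0.13,0,-1],[0,0.007,0.21,0,-1],[0,0.007,0.29,0,-1],[0,0.007,0.37,0,-1],[0,0.007,0.45,0,-1],[0,0.007,0.51,0,-1],[0,0.007,0.537,0,-1]])

```text
time: 7.55
tcp_pos: [0.6163, 0.0028, 0.2115]
orientation: [-1.506, 1.569, -1.59]
contact_force: [-0.4, -0.5, -3.6]
width: 0.023
```

```bash
python3 go.py .6152 .0063 .184 -4.5;python3 - <<'E'
from h import *
cv2.imwrite("pics/s7.png",cv2.resize(cams.camera("scene")[100:300,200:460],None,fx=3,fy=3))
E
```

```text
t 7.55 pos [0.6163 0.0028 0.2115] yaw -4.83 tilt [-0.     -0.0021] w 0.023 F [-0.4 -0.5 -3.6] q [-0.4   0.5   0.57  1.36 -0.27  1.36  1.66]
scaled [ 0.1098  0.0139 -0.0055] turn -0.0028
```

View pics/s7.png

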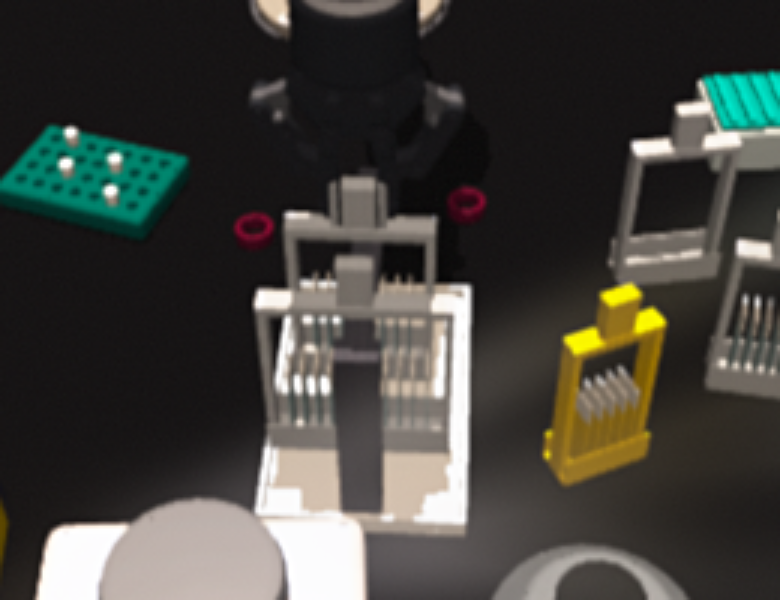

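Request:
drive_tool(plan=[[0.02,0.014,-0.005,-0.002,-1],[0.05,0.014,-0.005,-0.002,-1],[0.08,0.014,-0.005,-0.002,-1],[0.1,0.014,-0.005,-0.002,-1],[0.106,0.014,-0.005,-0.002,-1],[0.106,0.014,-0.005,-0.002,-1],[0.106,0.014,-0.005,-0.002,-1]])

```text
time: 8.3
tcp_pos: [0.6146, 0.0088, 0.1856]
orientation: [0.005, 1.57, -0.072]
contact_force: [-0.1, -0.4, -2.8]
width: 0.023
```

```bash
python3 go.py .6152 .0063 .183 -4.5;python3 - <<'E'
from h import *
cv2.imwrite("pics/s8.png",cv2.resize(cams.camera("scene")[100:300,200:460],None,fx=3,fy=3))
cv2.imwrite("pics/w8.png",cams.camera("wrist"))
E
```

```text
t 8.3 pos [0.6146 0.0088 0.1856] yaw -4.42 tilt [ 0.0006 -0.    ] w 0.023 F [-0.1 -0.4 -2.8] q [-0.41  0.51  0.57  1.41 -0.28  1.3   1.66]
scaled [ 0.0105 -0.0099  0.0033] turn 0.0007
```

View pics/s8.png

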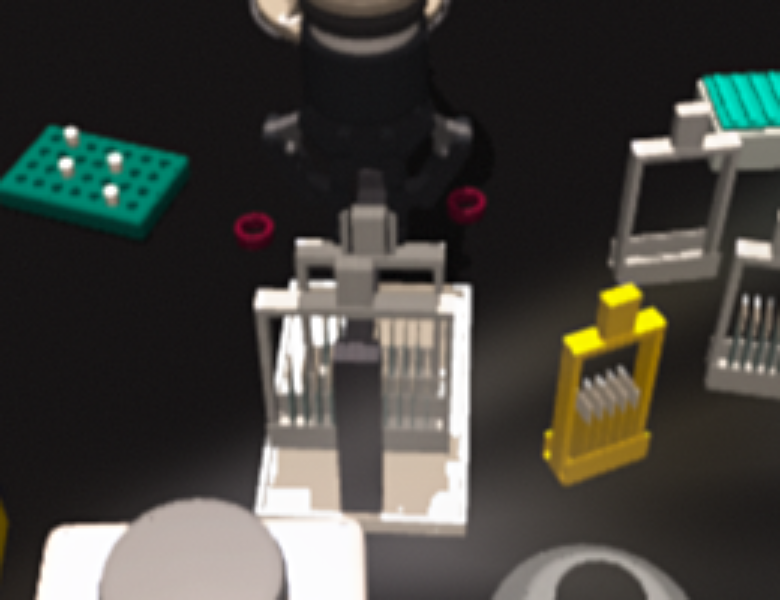

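View pics/w8.png

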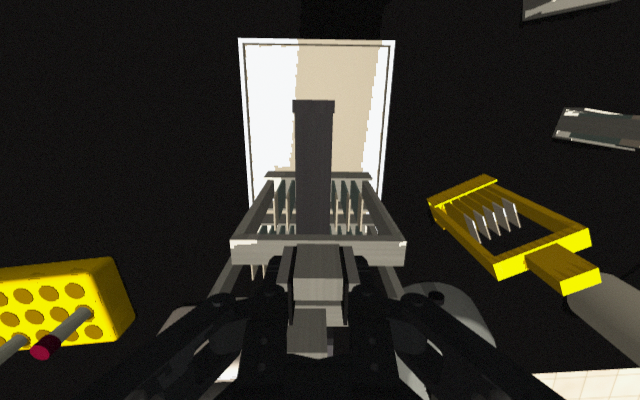

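Request:
drive_tool(plan=[[0.004,-0.008,0.002,0,-1],[0.008,-0.008,0.002,0,-1],[0.008,-0.008,0.002,0,-1]])

```text
time: 8.7
tcp_pos: [0.6147, 0.0065, 0.1832]
orientation: [-1.791, 1.571, -1.868]
contact_force: [-1.1, -0.2, -2.9]
width: 0.023
```

Request:
drive_tool(plan=[[0.004,0,0,0,-1],[0.004,0,0,0,-1]])

```text
time: 8.9
tcp_pos: [0.6148, 0.0066, 0.1831]
orientation: [-0.012, 1.57, -0.089]
contact_force: [-2.1, -0.7, 1.6]
width: 0.0236
```

Request:
drive_tool(plan=[[0.004,0,0,0,-1],[0.004,0,0,0,-1]])

```text
time: 9.1
tcp_pos: [0.6148, 0.0066, 0.1831]
orientation: [0.326, 1.57, 0.249]
contact_force: [-4.1, 1.0, 7.2]
width: 0.0231
```

Request:
drive_tool(plan=[[-0.004,0,0,0,-1],[-0.005,0,0,0,-0.4],[-0.005,0,0,0,0],[-0.005,0,0,0,0.3],[-0.005,0,0,0,0.3],[-0.005,0,0,0,0.3]])

```text
time: 9.7
tcp_pos: [0.6148, 0.0069, 0.1824]
orientation: [-2.94, 1.571, -3.018]
contact_force: [0.3, -0.3, -0.4]
width: 0.0555
```

```bash
python3 go.py .6152 .0063 .26 -4.5;python3 - <<'E'
from h import *
cv2.imwrite("pics/w9.png",cams.camera("wrist"))
E
```

```text
t 9.7 pos [0.6148 0.0069 0.1824] yaw -4.42 tilt [-0.0001 -0.    ] w 0.0555 F [ 0.3 -0.3 -0.4] q [-0.41  0.51  0.56  1.42 -0.28  1.29  1.67]
scaled [-0.3105 -0.0024  0.0018] turn 0.0007
```

View pics/w9.png

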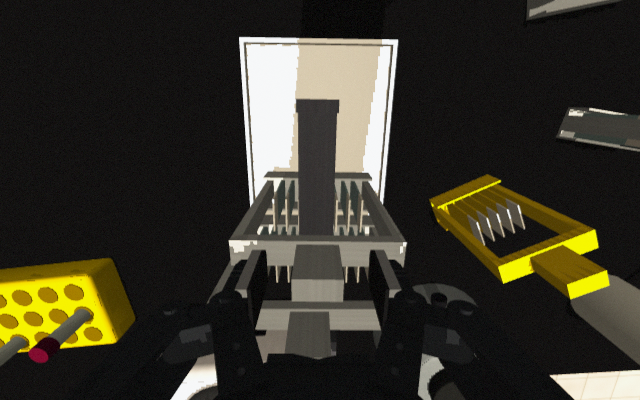

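Middle carrier is released and hanging straight. The tab at (318,270) sits free between the open jaws. I'll lift clear.

Request:
drive_tool(plan=[[-0.06,0,0,0,0.3],[-0.16,0,0,0,0.3],[-0.28,0,0,0,0.3],[-0.4,0,0,0,0.5],[-0.42,0,0,0,1],[-0.42,0,0,0,1]])

```text
time: 10.35
tcp_pos: [0.6154, 0.0066, 0.2886]
orientation: [0.088, 1.568, 0.01]
contact_force: [-0.1, -0.7, 0.0]
width: 0.0853
```

```bash
python3 go.py .56 .2 .285 -13;python3 - <<'E'
from h import *
cv2.imwrite("pics/s10.png",cv2.resize(cams.camera("scene")[100:300,200:460],None,fx=3,fy=3))
E
```

```text
t 10.35 pos [0.6154 0.0066 0.2886] yaw -4.42 tilt [0.0027 0.    ] w 0.0853 F [-0.1 -0.7  0. ] q [-0.4   0.47  0.59  1.22 -0.25  1.52  1.64]
scaled [ 0.0139  0.7541 -0.2806] turn 0.0715
```

View pics/s10.png

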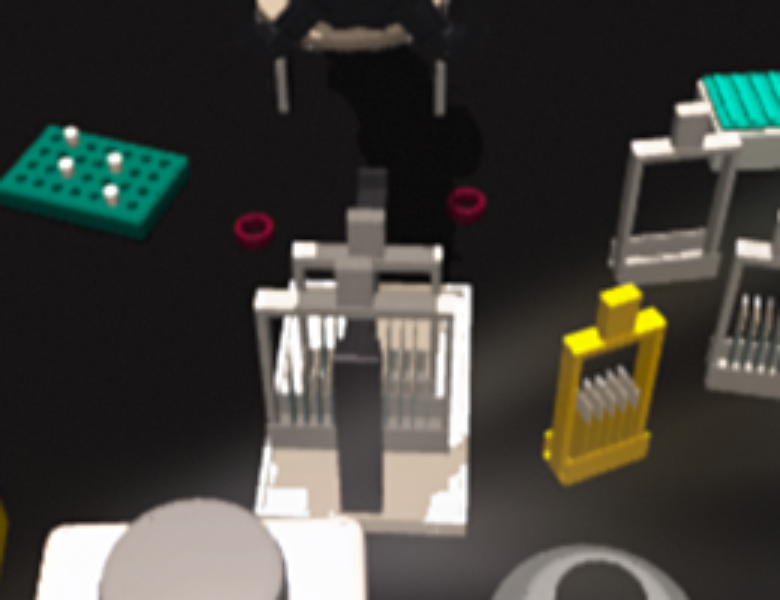

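Request:
drive_tool(plan=[[0,0.75,-0.28,0.07,1],[0,0.75,-0.28,0.07,1],[0,0.75,-0.28,0.07,1],[0,0.75,-0.28,0.07,1],[0,0.75,-0.28,0.07,1],[0,0.75,-0.28,0.07,1]])

```text
time: 11.0
tcp_pos: [0.5577, 0.2015, 0.2853]
orientation: [-2.6, 1.567, -2.818]
contact_force: [0.1, -0.4, -0.5]
width: 0.0853
```

```bash
python3 go.py .5819 .3079 .24 -13
```

```text
t 11.0 pos [0.5577 0.2015 0.2853] yaw -12.53 tilt [-0.0039 -0.0013] w 0.0853 F [ 0.1 -0.4 -0.5] q [-0.75  0.42  0.57  1.29 -0.22  1.5   1.15]
scaled [0.1802 0.4369 0.0028] turn 0.0039
```

Request:
drive_tool(plan=[[0.02,0.18,0,0.002,1],[0.1,0.36,0.001,0.004,1],[0.18,0.437,0.002,0.004,1],[0.18,0.437,0.003,0.004,1],[0.18,0.437,0.003,0.004,1]])

```text
time: 11.5
tcp_pos: [0.5848, 0.3026, 0.2411]
orientation: [-1.755, 1.566, -1.99]
contact_force: [-0.5, -0.3, 1.0]
width: 0.085
```

```bash
python3 go.py .5819 .3079 .170 -13;python3 - <<'E'
from h import *
o=ctrl.get_obs();im=cams.camera("wrist");R=toolR(o);H=np.array(CAL["wrist"]["hand_eye"])
E=np.eye(4);E[:3,:3]=R;E[:3,3]=o["tcp_pos"];CAL["wrist"]["extrinsics"]=E@H
for B in boxes(70)[3:]:
    for p in proj("wrist",place(B,.5819,.3079,0,np.radians(-13))): cv2.circle(im,tuple(int(v) for v in p),2,(0,0,255),-1)
cv2.imwrite("pics/w11.png",im)
E
```

```text
t 11.5 pos [0.5848 0.3026 0.2411] yaw -13.48 tilt [-0.0018 -0.004 ] w 0.085 F [-0.5 -0.3  1. ] q [-0.81  0.58  0.53  1.16 -0.28  1.48  1.02]
scaled [ 0.2843  0.0192 -0.0161] turn -0.004
```

View pics/w11.png

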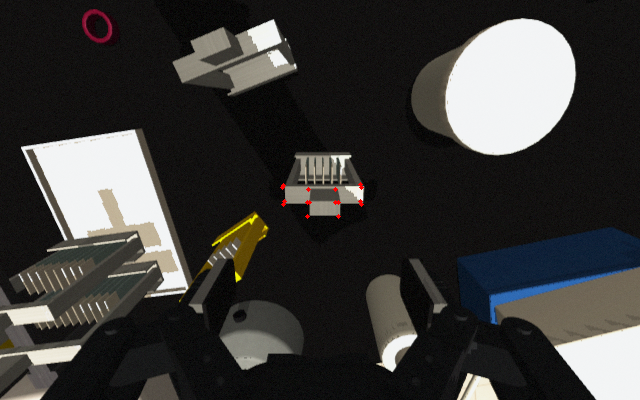

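Request:
drive_tool(plan=[[0,0.015,-0.012,-0.003,1],[0.1,0.015,-0.012,-0.003,1],[0.2,0.015,-0.012,-0.003,1],[0.28,0.015,-0.012,-0.003,1],[0.28,0.015,-0.012,-0.003,1]])

```text
time: 12.05
tcp_pos: [0.5807, 0.3081, 0.1705]
orientation: [-2.466, 1.566, -2.694]
contact_force: [-0.0, 0.5, 0.6]
width: 0.0854
```

```bash
python3 go.py .5819 .3079 .141 -13
```

```text
t 12.05 pos [0.5807 0.3081 0.1705] yaw -13.05 tilt [-0.0046 -0.0022] w 0.0854 F [-0.   0.5  0.6] q [-0.82  0.61  0.52  1.29 -0.29  1.33  1.03]
scaled [0.1179 0.0007 0.0053] turn -0.0004
```

Request:
drive_tool(plan=[[0.06,0,0.004,0,1],[0.112,0,0.004,0,1],[0.112,0,0.004,0,1],[0.112,0,0.004,0,1]])

```text
time: 12.45
tcp_pos: [0.5833, 0.3096, 0.1446]
orientation: [-2.506, 1.571, -2.731]
contact_force: [0.7, 0.2, 0.1]
width: 0.0853
```

```bash
python3 go.py .5819 .3079 .141 -13
python3 - <<'E'
from h import *
cv2.imwrite("pics/w12.png",cams.camera("wrist"))
E
```

```text
t 12.45 pos [0.5833 0.3096 0.1446] yaw -12.94 tilt [-0.0001 -0.    ] w 0.0853 F [0.7 0.2 0.1] q [-0.82  0.63  0.51  1.32 -0.3   1.27  1.04]
scaled [ 0.0142 -0.008  -0.0039] turn 0.0005
```

View pics/w12.png

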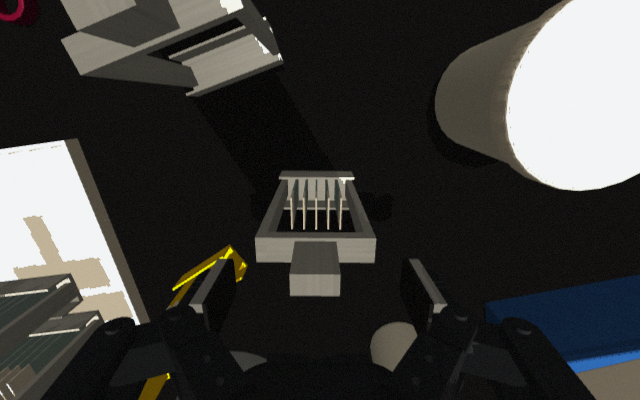

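Request:
drive_tool(plan=[[0.013,-0.006,-0.003,0,1],[0.013,-0.006,-0.003,0,0],[0.013,-0.006,-0.003,0,-0.7],[0.013,-0.006,-0.003,0,-1],[0.013,-0.006,-0.003,0,-1],[0.013,-0.006,-0.003,0,-1],[0.013,-0.006,-0.003,0,-1],[0.013,-0.006,-0.003,0,-1]])

```text
time: 13.3
tcp_pos: [0.5825, 0.3085, 0.1417]
orientation: [0.602, 1.57, 0.376]
contact_force: [0.3, -0.2, 1.6]
width: 0.023
```

```bash
python3 go.py .47 .14 .2 -8
```

```text
t 13.3 pos [0.5825 0.3085 0.1417] yaw -12.94 tilt [0.0008 0.0003] w 0.023 F [ 0.3 -0.2  1.6] q [-0.82  0.63  0.51  1.33 -0.3   1.26  1.05]
scaled [-0.234  -0.7575 -0.2877] turn -0.0412
```

Request:
drive_tool(plan=[[-0.06,0,0,0,-1],[-0.16,0,0,0,-1],[-0.27,0,0,0,-1],[-0.35,-0.05,-0.01,0,-1],[-0.35,-0.15,-0.03,0,-1],[-0.35,-0.27,-0.05,-0.01,-1],[-0.35,-0.39,-0.07,-0.02,-1],[-0.35,-0.466,-0.088,-0.03,-1]])

```text
time: 14.1
tcp_pos: [0.5335, 0.1964, 0.2281]
orientation: [-2.15, 1.568, -2.315]
contact_force: [-0.4, -0.7, -1.1]
width: 0.0231
```

```bash
python3 go.py .4807 .0169 .212 -4.5
python3 - <<'E'
from h import *
cv2.imwrite("pics/s13.png",cv2.resize(cams.camera("scene")[60:300,200:500],None,fx=2.5,fy=2.5))
E
```

```text
t 14.1 pos [0.5335 0.1964 0.2281] yaw -9.46 tilt [-0.002  -0.0022] w 0.0231 F [-0.4 -0.7 -1.1] q [-0.78  0.38  0.55  1.48 -0.2   1.34  1.19]
scaled [ 0.0664 -0.7427 -0.0903] turn -0.0413
```

View pics/s13.png

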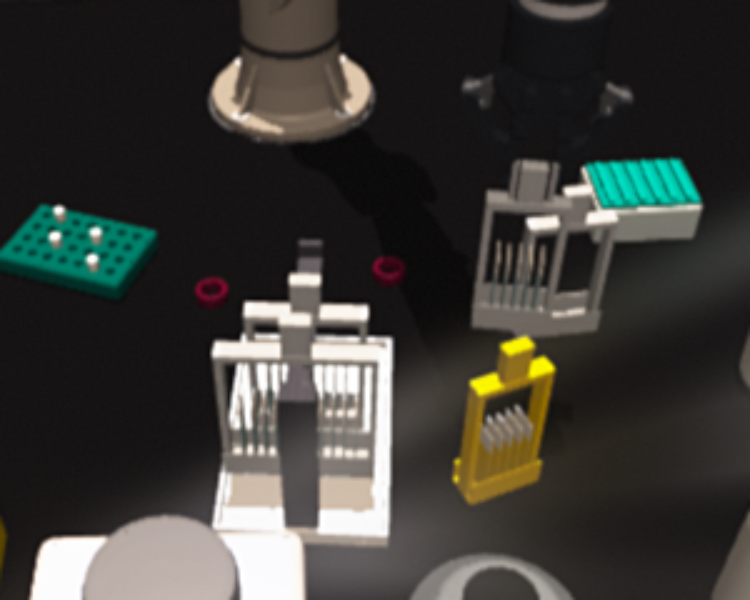

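Request:
drive_tool(plan=[[0,-0.09,-0.04,-0.005,-1],[0,-0.21,-0.08,-0.01,-1],[0,-0.33,-0.12,-0.02,-1],[0.01,-0.46,-0.13,-0.03,-1],[0.02,-0.58,-0.13,-0.04,-1],[0.04,-0.69,-0.12,-0.041,-1],[0.06,-0.743,-0.1,-0.041,-1],[0.065,-0.743,-0.09,-0.041,-1]])

```text
time: 14.95
tcp_pos: [0.4814, 0.0172, 0.2119]
orientation: [-2.513, 1.569, -2.596]
contact_force: [-0.4, -0.4, -2.2]
width: 0.0227
```

```bash
python3 go.py .4807 .0169 .212 -4.5
python3 - <<'E'
from h import *
cv2.imwrite("pics/s14.png",cv2.resize(cams.camera("scene")[60:300,200:500],None,fx=2.5,fy=2.5))
E
```

```text
t 14.95 pos [0.4814 0.0172 0.2119] yaw -4.73 tilt [-0.0018 -0.0011] w 0.0227 F [-0.4 -0.4 -2.2] q [-0.61  0.21  0.64  1.74 -0.13  1.24  1.55]
scaled [-0.0005 -0.0014 -0.0026] turn -0.002
```

View pics/s14.png

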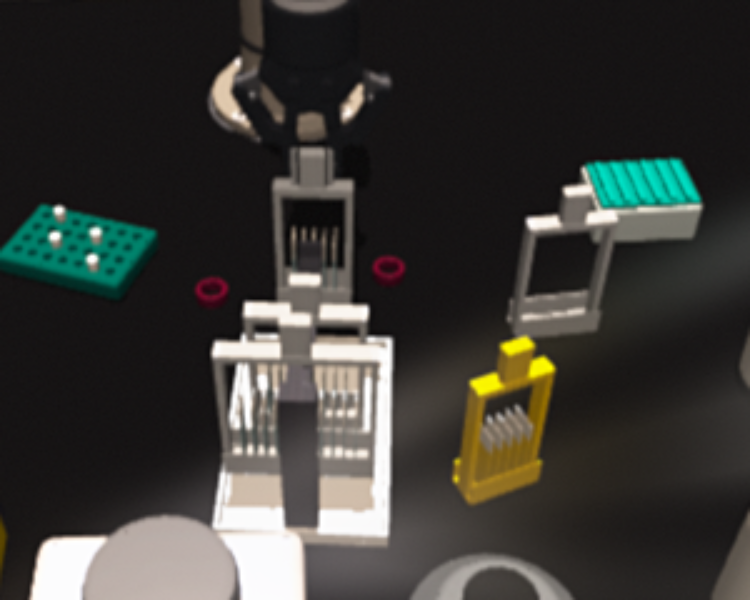

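Request:
drive_tool(plan=[[0,0,0.05,-0.002,-1],[0,0,0.12,-0.002,-1],[0,0,0.19,-0.002,-1],[0,0,0.26,-0.002,-1],[0,0,0.32,-0.002,-1],[0,0,0.355,-0.002,-1],[0,0,0.355,-0.002,-1]])

```text
time: 15.7
tcp_pos: [0.5716, 0.0148, 0.2119]
orientation: [-2.88, 1.57, -2.951]
contact_force: [0.6, -0.2, -1.8]
width: 0.023
```

```bash
python3 go.py .5704 .0098 .185 -4.5
python3 - <<'E'
from h import *
cv2.imwrite("pics/w15.png",cams.camera("wrist"))
E
```

```text
t 15.7 pos [0.5716 0.0148 0.2119] yaw -4.06 tilt [-0.0006 -0.0001] w 0.023 F [ 0.6 -0.2 -1.8] q [-0.5   0.41  0.63  1.5  -0.24  1.31  1.65]
scaled [ 0.1077 -0.0204 -0.0031] turn 0.0037
```

View pics/w15.png

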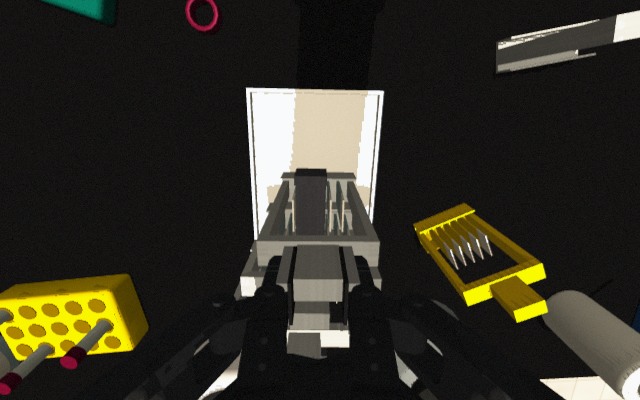

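Narrow carrier is threaded. The strap end at (311,172) is inside the window, and the carrier sits about 5 mm to the left of the robot. I'll correct that while lowering.

Request:
drive_tool(plan=[[0.02,-0.02,-0.003,0.003,-1],[0.05,-0.02,-0.003,0.003,-1],[0.08,-0.02,-0.003,0.003,-1],[0.1,-0.02,-0.003,0.003,-1],[0.106,-0.02,-0.003,0.003,-1],[0.106,-0.02,-0.003,0.003,-1],[0.11,-0.02,-0.003,0.003,-1]])

```text
time: 16.45
tcp_pos: [0.57, 0.0084, 0.1854]
orientation: [0.149, 1.57, 0.07]
contact_force: [0.8, 1.0, -1.5]
width: 0.0226
```

```bash
python3 go.py .5704 .0098 .183 -4.5
```

```text
t 16.45 pos [0.57   0.0084 0.1854] yaw -4.53 tilt [0.0009 0.0001] w 0.0226 F [ 0.8  1.  -1.5] q [-0.49  0.42  0.62  1.55 -0.26  1.25  1.66]
scaled [0.0096 0.0058 0.001 ] turn -0.0003
```

Request:
drive_tool(plan=[[0.004,0.004,0,0,-1],[0.006,0.004,0,0,-1],[0.006,0.004,0,0,-1]])

```text
time: 16.75
tcp_pos: [0.5699, 0.0095, 0.1837]
orientation: [0.482, 1.57, 0.403]
contact_force: [-0.3, -0.5, -2.4]
width: 0.0231
```

Request:
drive_tool(plan=[[0.004,0,0,0,-1],[0.004,0,0,0,-1]])

```text
time: 16.95
tcp_pos: [0.57, 0.0094, 0.1836]
orientation: [0.676, 1.57, 0.597]
contact_force: [-1.8, 0.2, 3.7]
width: 0.0228
```

Contact with the strap; releasing.

Request:
drive_tool(plan=[[0,0,0,0,-1],[0,0,0,0,-0.4],[0,0,0,0,0],[0,0,0,0,0.3],[0,0,0,0,0.3],[0,0,0,0,0.3]])

```text
time: 17.55
tcp_pos: [0.5698, 0.0093, 0.1824]
orientation: [-2.085, 1.571, -2.164]
contact_force: [-0.7, 0.4, -0.1]
width: 0.0556
```

```bash
python3 go.py .5704 .0098 .26 -4.5;python3 - <<'E'
from h import *
cv2.imwrite("pics/w16.png",cams.camera("wrist"))
E
```

```text
t 17.55 pos [0.5698 0.0093 0.1824] yaw -4.54 tilt [-0.0001 -0.0002] w 0.0556 F [-0.7  0.4 -0.1] q [-0.49  0.43  0.62  1.55 -0.26  1.25  1.66]
scaled [-0.3105  0.0021  0.0022] turn -0.0004
```

View pics/w16.png

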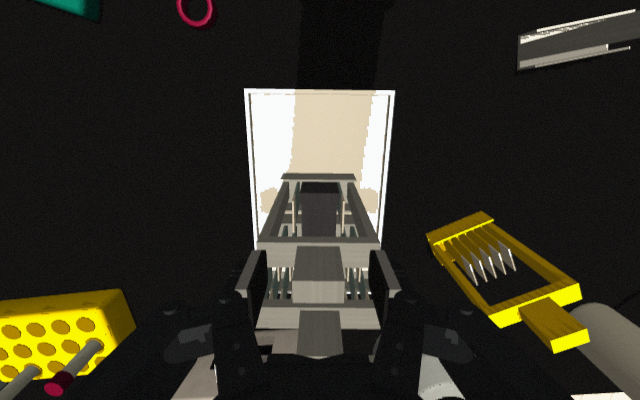

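Free and centred. I'll lift up, then back away.

Request:
drive_tool(plan=[[-0.06,0,0,0,0.3],[-0.16,0,0,0,0.3],[-0.28,0,0,0,0.3],[-0.4,0,0,0,0.5],[-0.45,0,-0.1,0,1],[-0.45,0,-0.3,0,1],[-0.45,0,-0.5,0,1],[-0.45,0,-0.6,0,1]])

```text
time: 18.4
tcp_pos: [0.4168, 0.0212, 0.2947]
orientation: [2.524, 1.568, 2.445]
contact_force: [1.1, 0.9, -0.0]
width: 0.0855
```

Request:
drive_tool(plan=[[0,-0.3,0,0,1],[0,-0.5,0,0,1],[0,-0.7,0,0,1],[0,-0.7,0,0,1]])

```text
time: 18.8
tcp_pos: [0.4049, -0.1585, 0.2957]
orientation: [-0.608, 1.569, -0.694]
contact_force: [0.0, 0.0, 0.5]
width: 0.0855
```

```bash
python3 go.py .5704 .0098 .26 -4.5;python3 - <<'E'
from h import *
cv2.imwrite("pics/s17.png",cv2.resize(cams.camera("scene")[100:300,200:460],None,fx=3,fy=3))
cv2.imwrite("pics/t17.png",cv2.resize(cams.camera("top")[90:260,220:420],None,fx=3.5,fy=3.5))
for t in ["wide_carrier","middle_carrier","narrow_carrier"]:
    print(t,[(np.round(d["position"],3).tolist(),round(d["p"],2)) for d in cams.mark_of(t,"scene")])
E
```

```text
t 18.8 pos [ 0.4049 -0.1585  0.2957] yaw -4.94 tilt [ 0.0017 -0.0015] w 0.0855 F [0.  0.  0.5] q [-0.49  0.03  0.85  1.7  -0.02  1.42  1.85]
scaled [0.1432 0.7278 0.6014] turn -0.0037
wide_carrier [([0.663, -0.004, 0.042], 0.89)]
middle_carrier [([0.612, 0.006, 0.047], 0.74)]
narrow_carrier [([0.652, 0.172, 0.0], 0.85), ([0.572, 0.012, 0.042], 0.63)]
```

View pics/s17.png

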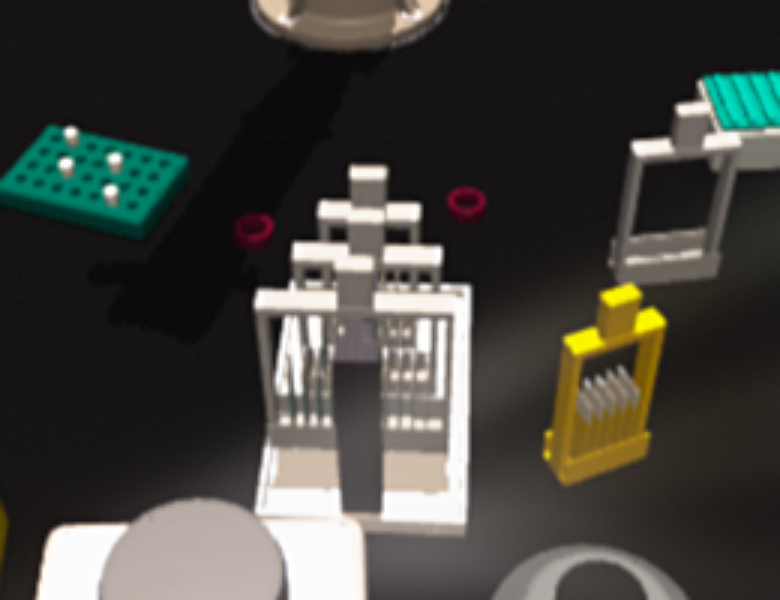

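View pics/t17.png

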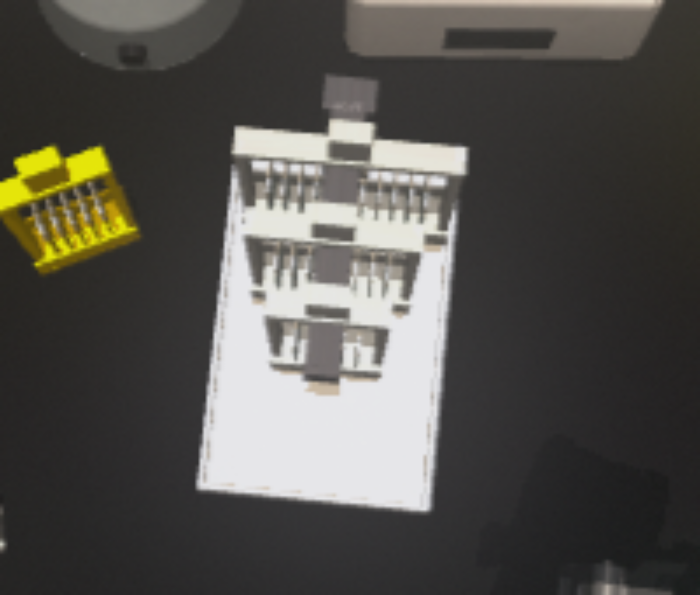

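All three hang parallel and evenly spaced, with no contact and the robot clear. Handing in.

```bash
python3 -c "
from bench import ctrl
print(ctrl.hand_in())"
```

```text
the job is handed in; nothing more can be done
None
```

I hung the middle carrier (8 slides) behind the narrow one (5 slides), both in front of the wide carrier already at the back of the hook, and handed the job in at about 19 s of the 61 s allowed. The empty carrier and the yellow look-alike were not touched.

- **Position:** The last pictures show all three carriers straight, parallel and evenly spaced on the hook. The networks put them at about x = 0.663, 0.612 and 0.572 m, all at hanging height (z = 0.042–0.047 m). The spacing agrees with the hook slots to within their 4 mm error or so.
- **Slides and robot:** I saw no fallen slides in the final pictures. The gripper was open, well clear and reading no contact force.
- **Disagreements:** The network's top hit for the narrow carrier at the end was the yellow look-alike (p 0.85). The real one came second (p 0.63). Nothing else failed or disagreed.

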